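# Lock the display turntable and click the Celtic cross onto its leaning post

## Robot

A 6-joint arm with a two-finger parallel gripper is mounted at the origin on the work surface. World frame = base frame: x ahead of the robot, y to its left, z up, the work surface at z = 0. Lengths are in m, angles in rad, forces in N, time in s.
With the tool pointing down it reaches from about 0.275 to 0.825 m from the base axis. Payload 4.9 kg.
Tool frame: the origin (TCP) lies midway between the tips of the shut fingers; the grasp point (between the pads) lies 19 mm behind it (grip_point_offset is the distance from the TCP to the grasp point, in m); z points along the fingers, y is the line along which they close (so a half turn about z gives the same grasp; the last joint's range is limited). The gripper opens to 85 mm and grips with 20 to 120 N. Pads are 22 mm wide; open, the fingers measure 114 mm over their backs; the gripper's body (76 mm by 85 mm) begins 54 mm behind the grasp point. The pads swing forward as they close: fully open they stand 13 mm farther back than shut.
Start: joints at [1.152, 0.326, -0.193, 1.052, 0, 1.437], TCP at [0.155, 0.528, 0.206] pointing down, gripper open.
Joint ranges: [-2.65, 2.65], [-0.97, 1.79], [-1.3, 1.35], [-1.93, 2.1], [-1.47, 1.37], [-3.14, 3.14]. Speed limits (rad/s): [2.57, 2.57, 3.14, 3.14, 3.14, 3.14].

## Interface

Orientations are given as a rotation vector (axis times angle).
In Python, from cell import * gives the robot as it stands. Calls block until the motion is done:
- movep(position, orientation): joint-space move of the TCP to a pose.
- move_l(position, velocity=0.15, rot=None, until_force=None): straight line of the TCP; rot=None keeps the orientation; velocity is the mean speed in m/s. With until_force (N) it stops when the force on the tool has changed by that much, and returns True; else False.
- set_joints(angles): joint-space move.
- let_go() and grab(newtons=None): open the fingers fully, or close them until they stop; newtons is the grip in N (None keeps the last).
- sleep(seconds).
- ik(position, orientation): joint angles nearest the present ones, or None.
- get_state(): the state.
- grab_frame(name): name is "scene" or "side" or "wrist"; returns a dict with "img" (400x640x3 uint8, red, green, blue), "fx", "fy", "cx", "cy" (pixels), "cam_to_world" (4x4, takes a point from camera to world coordinates); the wrist camera has in their place "T_tool_cam" (4x4, takes a point from camera to tool coordinates, whose origin is the TCP and whose axes are the flange's). Camera axes: x right, y down, z forward; pixel columns grow to the right and rows downward; lengths in m; the calibration is good to about 2 mm. A picture is of the moment at which its call begins: read the wrist's pose just before it. There is no depth.
A pose or a line that the arm cannot do raises MotionError and nothing moves.
- sign_off(): hands the job in; it is judged then, once.
Trained networks look in the newest picture that a camera, given by its name, has taken for a name from the list of things; names that differ only in an ending like _2 or _b are one class to them, and where a whole thing is asked for, a point or a joint stands for the part that bears it (a point fixed in the world has none). Each returns a list of dicts, best first, with "score" (0 to 1); they miss things now and then, are a little off and sometimes report something else, mostly with a low value. They report only what shows in the picture. A call takes as long as a camera call. They do not tell look-alikes from the thing itself.
- spot_in(camera, name): "centre" ([column, row] in pixels, amid what is visible of it).
- silhouettes(camera, name): "mask" (400x640 bool, what is visible of it) and "centre" ([column, row] in pixels, amid what is visible of it).
- tip_of(camera, name): "centre" ([column, row] in pixels: a listed point, or the origin of a listed thing).
The state is a dict: "clock": time; "q": joint angles; "joint_velocities": joint speeds; "tau": joint torques, N m; "position": TCP position; "eef_rot": TCP orientation; "contact_force": force on the tool from outside, world axes, zero at the start; "wrist_torque": the same for the moment, N m; "finger_gap": opening from 0.0 (shut) to 1.0 (fully open); "grasp_force": force on a finger pad.
Only numpy, scipy, OpenCV 4.12 (cv2) and the standard library are available. Lean on these libraries where they do the work, as an engineer would, in place of code of your own. Each camera call takes 0.05 s, during which the arm holds its last target. There are 200 camera calls.

## Task

Lock the stopped turntable by pushing the little flush slide in the recessed slot of its housing all the way towards the turntable. Then take the silver-plated Celtic cross from the glass top and push its socketed foot down the leaning square post, with the flat of the cross square to the lean, until it sits fully home and the spring ball clicks into the foot; let go and leave the slide locked and the other goods where they stand.

Things in the scene. Friction and masses are not known exactly. Their poses are not given: they have to be found in the camera images.
- turntable: Fixed, stationary round oak display turntable with a brass edge, radius 110 mm, top 45 mm above the glass. Origin on its axis at the glass, z up; place and yaw vary. Its own -x side, to which the post leans, faces roughly towards the robot. A dark oak lock housing sticks out along its own -y: 64 mm wide (x), from y = -248 to -100 mm, top 35 mm above the glass.
- slot (a point): Middle of the mouth of the slot in the lock housing's top (turntable x 0, y -189 mm), 35 mm above the glass; axes as the turntable's. The slot is 36 mm wide (x), 94 mm long (y), 10 mm deep (floor 25 mm above the glass), with upright walls.
- lock (a joint): Travel in m of the brass lock slide in that slot, along the turntable's own +y (towards the turntable): 0 to 0.005 at the start, 0.022 is its end stop = locked. Friction about 2 N, no spring, stays where it is left.
- lock_face (a point): Middle of the top edge of the lock slide's outer face, the face that is pushed. The slide is a brass block 30 mm wide (turntable x), 16 mm long (y), 9.5 mm high, its top flush with the housing, 35 mm above the glass. With the slide at 0 this face is at turntable y = -182 mm, leaving 54 mm of empty slot behind it (outwards) for closed fingertips.
- drive: Fixed square brass post on the turntable, leaning 30 degrees towards the turntable's -x. Origin: centre of the flat 56 x 56 mm seat at its root, 74 mm above the glass; z along the post, y level, x = its upper side, away from the robot. Post 20 x 20 mm, 42 mm long, last 10 mm tapering to 14 mm. A steel spring ball, 20 mm across, stands 4.5 mm out of its +x face 24 mm above the seat.
- ball (a joint): How far the spring ball is pressed into the post, in m: 0 out, 0.005 the most. Spring about 4.5 N per mm plus 7 N preload. Pushing the foot over it takes about 5 to 20 N along the post beyond the weight of the cross (which alone does not click it); it reads 0 again once it has clicked into the foot's window.
- cross: Loose silver-plated Celtic cross, 200 mm tall, 0.36 to 0.59 kg, upright on the glass to the robot's left, in one of two places (swapped with the tumbler). Origin: centre of its foot's underside; z up, x = thickness, y = width; a half turn about z changes nothing. Foot 44 x 44 mm, 52 mm high. Socket in its underside 22 mm square, 46 mm deep, mouth flared to 28 mm over the lowest 6 mm.
- cross_grip (a point): Place to grip, 181 mm above the cross's underside: plain shaft 20 mm thick (cross x), 26 mm wide (y), free from 162 mm to its top at 200 mm. Below: ring of 44 mm outer radius, 12 mm thick, and 104 mm wide arms, both centred 118 mm up. The socket has windows for the ball, 24 mm up, in its +x and -x walls only, so cross x must lie along post x, either way.
- tumbler: Bystander: cut crystal tumbler, loose, 80 mm across the rim, 95 mm high; origin under its centre.
- currach: Bystander: bog oak carving of a currach, loose, 190 mm long (its x), 56 mm wide, 62 mm high; origin under its centre.
- whistle: Bystander: tin penny whistle with a green mouthpiece, loose, lying along its own y, 200 mm long, 15 mm thick; origin under its middle.
- basket: Bystander: white porcelain latticed basket, loose, 150 mm across, 88 mm high; origin under its centre; behind the turntable.
- bell: Bystander: brass counter bell, loose, 84 mm across, 56 mm high; origin under its centre; behind the turntable.
Not all that is in view belongs to the job. Of the things like the cross, leave any that is purple or red; of the rest the larger one is meant.

How it is judged:
By the outcome, as a careful person would: the job done as asked, in the order asked, and still so for the second after the job is handed in, with the robot touching nothing.
It also fails if it takes over 56 s, if anything falls off the work surface, if the arm or the gripper's body presses on something with over 40 N, if the wrist force passes 120 N, or if a joint passes its speed limit or range.

## Working session

There is one attempt and no reset: what is moved stays moved. The work goes in short steps, each a Python script; the robot and the scene stay as the last script left them, time stands still between calls to the robot, and variables do not carry over. Pictures are saved under pics/ and viewed, at most 10 in all, crops included, and the job is handed in when it is done.

```bash
ls; mkdir -p pics; python3 - <<'E'
from cell import *
import cv2
s=get_state();print(s['clock'],s['position'],s['eef_rot'],s['contact_force'],s['finger_gap'])
for c in ["scene","side","wrist"]:
    f=grab_frame(c);cv2.imwrite(f"pics/{c}0.png",f["img"][:,:,::-1])
    print(c,f["fx"],f["cx"],f["cy"],f.get("cam_to_world",f.get("T_tool_cam")))
    for n in ["cross","cross_grip","lock_face","slot","drive","turntable","tumbler"]:
        print(n,[(([round(float(v)) for v in d["centre"]]),round(float(d["score"]),2)) for d in tip_of(c,n)][:5])
E
```

```text
pics
0.0 [0.15424831 0.52727899 0.20512352] [-4.45724367e-01 -3.10931956e+00  2.57177872e-03] [ 0.25923706 -0.15545767 -0.14951048] 0.9996061567039155
scene 407.33150071240635 316.77156744148954 196.2615000536343 [[ 0.21512692  0.7567221  -0.61732655  1.3426354 ]
 [ 0.97656372 -0.17097011  0.1307384  -0.15772242]
 [-0.00661175 -0.63098406 -0.77576762  1.11006293]
 [ 0.          0.          0.          1.        ]]
cross [([415, 175], 0.9), ([385, 158], 0.68), ([357, 171], 0.64)]
cross_grip [([418, 144], 0.93), ([388, 120], 0.68), ([355, 148], 0.68), ([391, 147], 0.66)]
lock_face [([255, 209], 0.57)]
slot [([253, 210], 0.66), ([382, 186], 0.37)]
drive [([312, 204], 0.58)]
turntable [([312, 220], 0.64)]
tumbler [([406, 205], 0.79), ([330, 276], 0.39)]
side 415.1259210292127 325.61916066641163 199.14465377657237 [[ 0.91375086 -0.29999454  0.27397563  0.28299744]
 [-0.40604504 -0.65164841  0.64068852 -0.67953091]
 [-0.01366728 -0.69667613 -0.71725558  0.8811809 ]
 [ 0.          0.          0.          1.        ]]
cross [([258, 181], 0.73), ([238, 204], 0.65), ([216, 185], 0.63), ([238, 159], 0.58), ([245, 132], 0.18)]
cross_grip [([245, 135], 0.91), ([229, 126], 0.72), ([200, 138], 0.67), ([227, 176], 0.58)]
lock_face [([326, 283], 0.42)]
slot [([325, 288], 0.88)]
drive [([316, 216], 0.8), ([354, 362], 0.64), ([349, 164], 0.62)]
turntable [([318, 233], 0.6)]
tumbler [([280, 162], 0.79)]
wrist 291.62373839064844 318.56636875170824 197.5900638124563 [[-7.82080955e-04 -9.50077678e-01 -3.12012490e-01  8.17456033e-02]
 [ 9.99999620e-01 -8.63305619e-04  1.22196198e-04 -3.14587009e-04]
 [-3.85458016e-04 -3.12012275e-01  9.50077992e-01 -1.66725732e-01]
 [ 0.00000000e+00  0.00000000e+00  0.00000000e+00  1.00000000e+00]]
cross [([219, 313], 0.94), ([289, 344], 0.56)]
cross_grip []
lock_face []
slot []
drive []
turntable []
tumbler []
```

View pics/scene0.png

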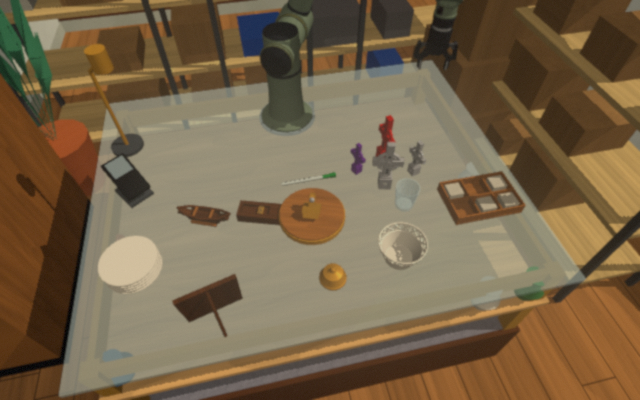

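View pics/side0.png

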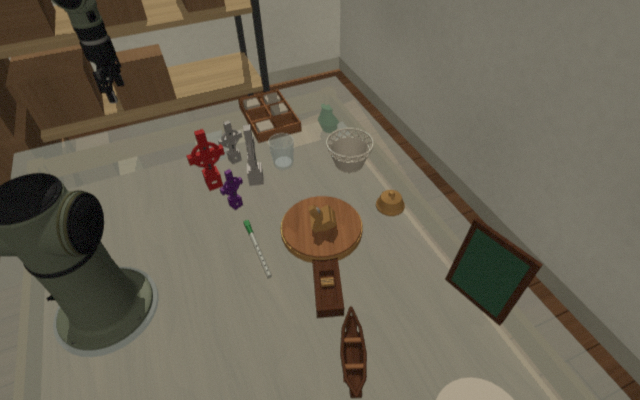

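Scene picture: cross-like things are red (386,135), purple (358,158), big silver (388,165) and small grey (417,158). By colour and size, the larger silver one at (388,165) is meant (side view: (253,155)). The turntable is at (312,215), with the lock housing at (262,212). Next I triangulate and check the choice in a crop.

```bash
cat > h.py <<'E'
from cell import *
import numpy as np, cv2
from scipy.spatial.transform import Rotation as R
def cam(f,pose=None):
    if "cam_to_world" in f: return np.array(f["cam_to_world"])
    T=np.eye(4);T[:3,:3]=R.from_rotvec(pose[1]).as_matrix();T[:3,3]=pose[0]
    return T@np.array(f["T_tool_cam"])
def shot(name):
    s=get_state();f=grab_frame(name);f["T"]=cam(f,(s["position"],s["eef_rot"]));return f
def ray(f,p):
    d=f["T"][:3,:3]@np.array([(p[0]-f["cx"])/f["fx"],(p[1]-f["cy"])/f["fy"],1]);return f["T"][:3,3],d/np.linalg.norm(d)
def atz(f,p,z):
    o,d=ray(f,p);return o+d*(z-o[2])/d[2]
def proj(f,X):
    c=np.linalg.inv(f["T"])@np.append(X,1);return np.array([f["fx"]*c[0]/c[2]+f["cx"],f["fy"]*c[1]/c[2]+f["cy"]])
def tri(*fp):
    A=0;b=0
    for f,p in fp:
        o,d=ray(f,p);P=np.eye(3)-np.outer(d,d);A=A+P;b=b+P@o
    X=np.linalg.solve(A,b);return X,[np.round(proj(f,X)-p,1) for f,p in fp]
def rep(fn,c,n): return [(np.round(d["centre"],1).tolist(),round(float(d["score"]),2)) for d in fn(c,n)]
E
cat > a.py <<'E'
from h import *
np.set_printoptions(precision=4,suppress=True)
a=shot("scene");
pa={n:rep(tip_of,"scene",n) for n in ["cross","cross_grip","lock_face","slot","drive","turntable","tumbler","whistle"]}
b=shot("side");
pb={n:rep(tip_of,"side",n) for n in pa}
for n in ["lock_face","slot","drive","turntable","tumbler","whistle"]:
    if pa[n] and pb[n]: print(n,tri((a,pa[n][0][0]),(b,pb[n][0][0])))
for n in ["cross","cross_grip"]:
    for p,sp in pa[n]:
        for q,sq in pb[n]:
            X,e=tri((a,p),(b,q))
            if max(np.abs(e).max(),0)<4: print(n,p,q,sp,sq,X)
cv2.imwrite("pics/crop.png",cv2.resize(np.hstack([a["img"][100:210,330:450],b["img"][100:210,180:300]]),None,fx=3.3,fy=3.3,interpolation=cv2.INTER_CUBIC)[:,:,::-1])
E
python3 a.py
```

```text
lock_face (array([ 0.4964, -0.183 ,  0.0389]), [array([-0.5,  0.5]), array([-0.7, -0.6])])
slot (array([ 0.4967, -0.1845,  0.0114]), [array([ 2.1, -2.2]), array([3.3, 2.7])])
drive (array([ 0.5485, -0.0108,  0.0753]), [array([ 0.5, -0.6]), array([0.7, 0.7])])
turntable (array([ 0.5545, -0.0012,  0.0009]), [array([ 0.6, -0.7]), array([0.8, 0.7])])
tumbler (array([ 0.5588,  0.3192, -0.005 ]), [array([-0.3,  0.5]), array([-0.4, -0.5])])
whistle (array([ 0.3778,  0.0265, -0.02  ]), [array([-0.4,  0.5]), array([-0.7, -0.6])])
cross [384.1, 184.8] [255.7, 179.4] 0.78 0.75 [ 0.4575  0.2786 -0.0028]
cross [384.1, 184.8] [235.5, 204.7] 0.78 0.66 [ 0.3788  0.3143 -0.11  ]
cross [357.2, 173.4] [255.7, 179.4] 0.78 0.75 [0.4444 0.1804 0.078 ]
cross [357.2, 173.4] [235.5, 204.7] 0.78 0.66 [ 0.3728  0.2044 -0.0116]
cross [381.4, 159.1] [215.2, 185.6] 0.72 0.85 [ 0.3346  0.3074 -0.0029]
cross [381.4, 159.1] [236.8, 162.0] 0.72 0.72 [0.4122 0.2732 0.0874]
cross [414.3, 177.0] [215.2, 185.6] 0.61 0.85 [ 0.3416  0.4611 -0.138 ]
cross [414.3, 177.0] [236.8, 162.0] 0.61 0.72 [ 0.4295  0.4083 -0.0229]
cross_grip [422.3, 143.5] [230.3, 124.3] 0.89 0.64 [0.4302 0.4019 0.1405]
cross_grip [355.8, 146.1] [230.1, 174.7] 0.83 0.84 [0.3738 0.1864 0.1278]
cross_grip [390.8, 148.0] [246.3, 134.0] 0.75 0.81 [0.4537 0.2792 0.1747]
cross_grip [387.9, 124.0] [230.3, 124.3] 0.71 0.64 [0.411  0.2719 0.233 ]
```

View pics/crop.png

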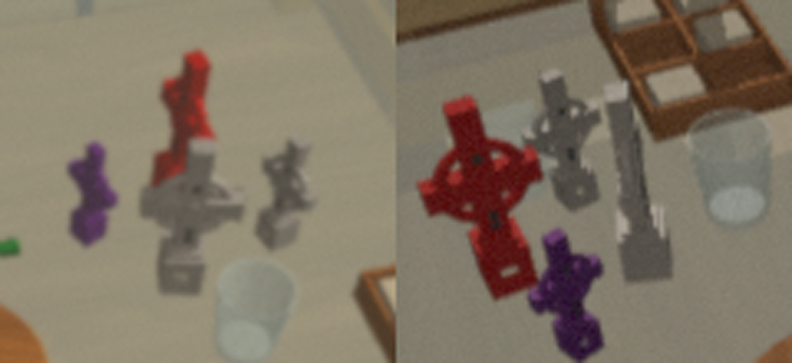

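The crop shows a big light-silver cross (face-on at (185,215) in the left half, edge-on at (640,190) in the right half). It is clearly larger than the grey one at (283,195)/(565,140), so I take the silver one at about (0.457, 0.279). First I fit the lock, closing the fingers and looking at slot and post from above.

```bash
cat >> h.py <<'E'
def down(ty):
    ty=np.array([ty[0],ty[1],0.])/np.hypot(ty[0],ty[1]);z=np.array([0,0,-1.])
    return R.from_matrix(np.c_[np.cross(ty,z),ty,z]).as_rotvec()
E
python3 - <<'E'
from h import *
np.set_printoptions(precision=4,suppress=True)
s=get_state();p=s["position"]
grab(20)
move_l([p[0],p[1],.34],velocity=.3)
ty=np.array([.30,.953]);rv=down(ty)
c=np.array([.5545,-.0012])-.095*ty
print(ik([c[0],c[1],.34],rv))
movep([c[0],c[1],.34],rv)
move_l([c[0],c[1],.22],velocity=.3)
w=shot("wrist");cv2.imwrite("pics/w1.png",w["img"][:,:,::-1])
for n,z in [("lock_face",.035),("slot",.035),("drive",.074),("turntable",0)]:
    for p,sc in rep(tip_of,"wrist",n): print(n,p,sc,atz(w,p,z))
s=get_state();print(s["clock"],s["q"],s["position"],s["contact_force"])
E
```

```text
[-0.3109  0.2454  0.0362  1.3616  0.     -0.006 ]
lock_face [246.4, 169.0] 0.86 [ 0.4967 -0.1756  0.035 ]
drive [396.4, 178.5] 0.95 [ 0.5513 -0.0091  0.074 ]
turntable [378.9, 165.7] 0.76 [ 0.551 -0.014  0.   ]
6.825 [-0.3108  0.2857 -0.2074  1.0741  0.     -0.0059] [ 0.5273 -0.0921  0.222 ] [ 0.2933 -0.3353  0.2781]
```

View pics/w1.png

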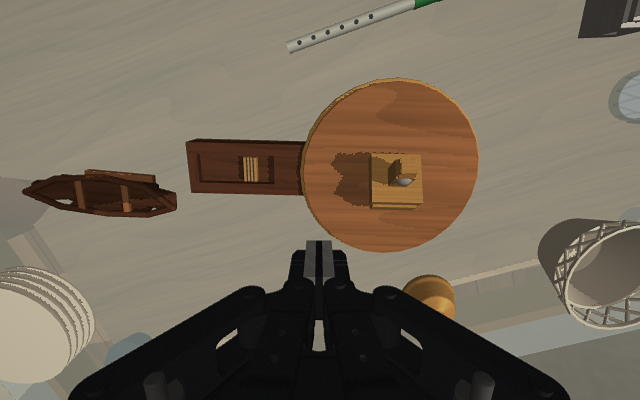

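The wrist picture shows the turntable at (390,165), the housing spanning (187..303, 140..195), the slide at (250,169) and the post on its seat at (400,178). Next I refine the turntable pose with a model overlay.

```bash
cat > fit.py <<'E'
from h import *
np.set_printoptions(precision=4,suppress=True)
import pickle
w=shot("wrist");pickle.dump(w,open("w1.pkl","wb"))
m=silhouettes("wrist","turntable")[0]["mask"].astype(np.uint8)
hull=cv2.convexHull(max(cv2.findContours(m,0,1)[0],key=cv2.contourArea))[:,0]
hsv=cv2.cvtColor(w["img"],cv2.COLOR_RGB2HSV)
# circle: radial search for strongest edge on plane z=.045 from the approximate centre
g=cv2.GaussianBlur(cv2.cvtColor(w["img"],cv2.COLOR_RGB2GRAY).astype(float),(0,0),1)
c0=np.array([.5545,-.0012]);yaw=-.305
for it in range(3):
    P=[]
    for a in np.linspace(0,2*np.pi,90,endpoint=False):
        rr=np.arange(.098,.122,.0005)
        px=np.array([proj(w,[c0[0]+r*np.cos(a),c0[1]+r*np.sin(a),.045]) for r in rr]).astype(np.float32)
        v=cv2.remap(hsv[:,:,1].astype(np.float32),px[:,:1],px[:,1:],1)[:,0]
        k=np.argmin(np.gradient(cv2.GaussianBlur(v[:,None],(1,0+5),1)[:,0]))
        if 2<k<len(rr)-3: P.append([c0[0]+rr[k]*np.cos(a),c0[1]+rr[k]*np.sin(a)])
    P=np.array(P)
    from scipy.optimize import least_squares
    s=least_squares(lambda q:np.hypot(*(P-q[:2]).T)-q[2],[*c0,.11],loss="soft_l1",f_scale=.001).x
    c0=s[:2]
print("circle",s,len(P))
def tt(x,y,z):
    return np.array([c0[0]+x*np.cos(yaw)-y*np.sin(yaw),c0[1]+x*np.sin(yaw)+y*np.cos(yaw),z])
lf=atz(w,rep(tip_of,"wrist","lock_face")[0][0],.035)
yaw=np.arctan2(lf[0]-c0[0],-(lf[1]-c0[1]))*-1
print("yaw",yaw,"dist",np.hypot(*(lf[:2]-c0)))
K=4;x0,y0=180,70
im=cv2.resize(w["img"][y0:y0+145,x0:x0+200],None,fx=K,fy=K,interpolation=cv2.INTER_CUBIC)[:,:,::-1].copy()
def poly(Q,col): cv2.polylines(im,[np.round([(proj(w,q)-[x0,y0]+.5)*K for q in Q]).astype(int)],True,col,1)
poly([tt(-.032,-.248,.035),tt(.032,-.248,.035),tt(.032,-.1,.035),tt(-.032,-.1,.035)],(0,255,0))
poly([tt(-.018,-.236,.035),tt(.018,-.236,.035),tt(.018,-.142,.035),tt(-.018,-.142,.035)],(255,0,0))
poly([tt(-.015,-.182,.035),tt(.015,-.182,.035),tt(.015,-.166,.035),tt(-.015,-.166,.035)],(0,0,255))
poly([tt(.11*np.cos(a),.11*np.sin(a),.045) for a in np.linspace(0,6.28,60)],(0,255,255))
d=atz(w,rep(tip_of,"wrist","drive")[0][0],.074);print("drive",d)
Ry=lambda: R.from_euler("z",yaw)*R.from_euler("y",-np.pi/6)
def dr(x,y,z): return d+Ry().apply([x,y,z])
poly([dr(-.028,-.028,0),dr(.028,-.028,0),dr(.028,.028,0),dr(-.028,.028,0)],(255,0,255))
poly([dr(-.007,-.007,.042),dr(.007,-.007,.042),dr(.007,.007,.042),dr(-.007,.007,.042)],(255,255,0))
print("drive in tt",R.from_euler("z",-yaw).apply(d-tt(0,0,0)))
cv2.imwrite("pics/fit.png",im)
E
python3 fit.py
```

```text
circle [ 0.5515 -0.0114  0.1069] 90
yaw 0.3230785988835424 dist 0.17352533315496219
drive [ 0.5508 -0.0105  0.074 ]
drive in tt [-0.0003  0.001   0.074 ]
```

View pics/fit.png

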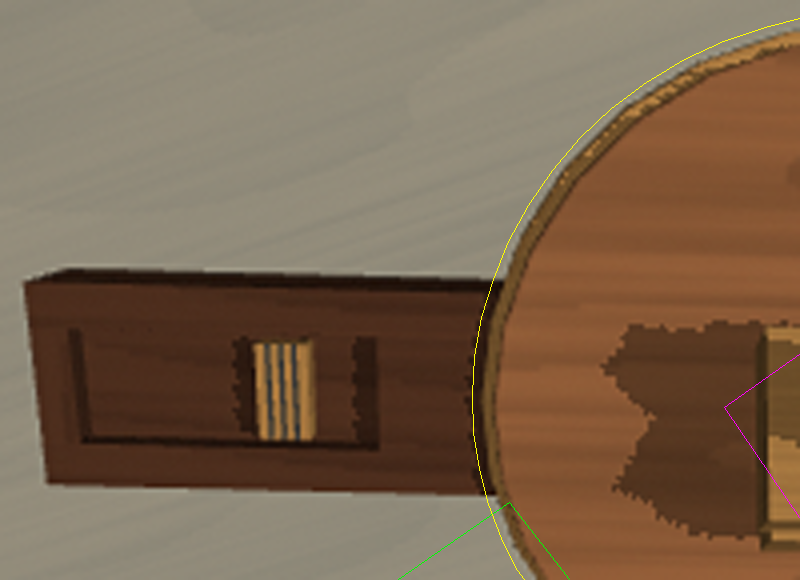

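```bash
cat > fit2.py <<'E'
from h import *
import pickle
from scipy.optimize import least_squares
np.set_printoptions(precision=4,suppress=True)
w=pickle.load(open("w1.pkl","rb"))
obs=[((-.032,-.248,.035),(25,284)),((.032,-.248,.035),(48,485)),((-.018,-.236,.035),(68,330)),((.018,-.236,.035),(82,443)),((.018,-.142,.035),(378,449)),((-.018,-.142,.035),(377,338))]
B=np.array([o[0] for o in obs]);U=np.array([o[1] for o in obs])/4.-.375+[180,70]
circ=np.array([[302.,165],[479,165],[392,78],[392,252]])
def pose(q,X): return R.from_euler("z",q[2]).apply(X)+[q[0],q[1],q[3]]
def res(q): return (np.array([proj(w,x) for x in pose(q,B)])-U).ravel()
s=least_squares(res,[.5515,-.0114,-.323,0]);print("free z",s.x,np.round(s.fun,1))
s=least_squares(lambda q:res([*q,0]),[.5515,-.0114,-.323]);print("z0",s.x,np.round(s.fun,1))
E
python3 fit2.py
```

```text
free z [ 0.5543 -0.0106 -0.329  -0.004 ] [-0.1 -0.2  0.1 -0.   0.3  0.  -0.1  0.1  0.1  0.3 -0.3 -0.2]
z0 [ 0.5538 -0.009  -0.3285] [-0.5 -0.5 -0.2  0.3  0.  -0.1 -0.3  0.3  0.8  0.5  0.3 -0.3]
```

```bash
cat >> h.py <<'E'
C0=np.array([.554,-.0097]);YAW=-.3287
def tt(x,y,z): return np.append(C0,0)+R.from_euler("z",YAW).apply([x,y,z])
E
python3 - <<'E'
from h import *
np.set_printoptions(precision=4,suppress=True)
rv=down((-np.sin(YAW),np.cos(YAW)))
inv=lambda p:R.from_euler("z",-YAW).apply(np.array(p)-np.append(C0,0))
movep(tt(0,-.208,.10),rv)
move_l(tt(0,-.208,.045),velocity=.15)
print("down hit",move_l(tt(0,-.208,.0285),velocity=.04,until_force=6))
s=get_state();print(inv(s["position"]),s["contact_force"])
z=s["position"][2]+.001
move_l(tt(0,-.208,z),velocity=.05)
print("push",move_l(tt(0,-.140,z),velocity=.03,until_force=14))
s=get_state();print(inv(s["position"]),s["contact_force"],s["clock"])
f0=inv(s["position"])
move_l(tt(0,f0[1]-.012,z),velocity=.1)
move_l(tt(0,f0[1]-.012,.12),velocity=.25)
move_l(tt(0,f0[1]-.07,.22),velocity=.25)
w=shot("wrist");cv2.imwrite("pics/w2.png",cv2.resize(w["img"][100:260,180:440],None,fx=3,fy=3)[:,:,::-1])
for p,sc in rep(tip_of,"wrist","lock_face"): print(p,sc,inv(atz(w,p,.035)))
s=get_state();print(s["position"],s["clock"])
E
```

```text
down hit False
[-0.0002 -0.208   0.0283] [ 0.0249  0.3157 -0.116 ]
push False
[ 0.     -0.1401  0.0293] [ 0.4735 -0.3821  0.0693] 11.4833
[343.0, 172.9] 0.91 [-0.0002 -0.1798  0.035 ]
[ 0.485  -0.2071  0.2175] 12.9833
```

View pics/w2.png

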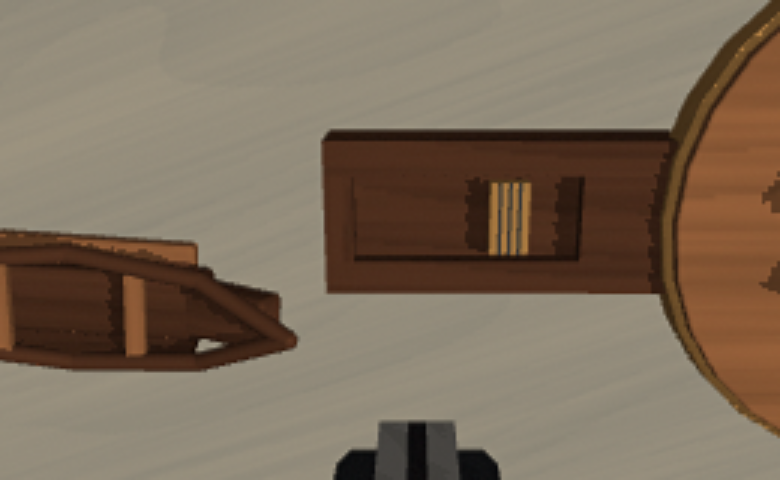

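The picture shows the slide still unlocked at (510,218): the tips passed over it without touching. There is also a dark gap between the fingers at (417,450), so I check whether they are really shut.

```bash
python3 - <<'E'
from h import *
s=get_state();print(s["finger_gap"],s["grasp_force"],s["position"])
grab(60);s=get_state();print(s["finger_gap"],s["grasp_force"],s["clock"])
E
```

```text
-0.0017538763622864913 0.0 [ 0.48497557 -0.20706815  0.21754465]
-0.00202557410267142 0.0 13.2
```

```bash
python3 - <<'E'
from h import *
np.set_printoptions(precision=4,suppress=True)
rv=down((-np.sin(YAW),np.cos(YAW)))
inv=lambda p:R.from_euler("z",-YAW).apply(np.array(p)-np.append(C0,0))
move_l(tt(0,-.209,.05),velocity=.25)
print("down hit",move_l(tt(0,-.209,.008),velocity=.02,until_force=4))
s=get_state();print(inv(s["position"]),s["contact_force"])
z=s["position"][2]+.003
move_l(tt(0,-.209,z),velocity=.05)
s=get_state();print(inv(s["position"]),s["contact_force"])
print("push",move_l(tt(0,-.145,z),velocity=.025,until_force=14))
s=get_state();print(inv(s["position"]),s["contact_force"],s["clock"])
f0=inv(s["position"])
move_l(tt(0,f0[1]-.012,z),velocity=.1)
move_l(tt(0,f0[1]-.012,.12),velocity=.25)
move_l(tt(0,f0[1]-.07,.22),velocity=.25)
w=shot("wrist");cv2.imwrite("pics/w3.png",cv2.resize(w["img"][100:260,180:440],None,fx=3,fy=3)[:,:,::-1])
for p,sc in rep(tip_of,"wrist","lock_face"): print(p,sc,inv(atz(w,p,.035)))
s=get_state();print(s["position"],s["clock"])
E
```

```text
down hit False
[ 0.0001 -0.209   0.0081] [-0.549   0.6371 -0.3863]
[ 0.0003 -0.2091  0.0114] [0.2256 0.1378 0.2516]
push False
[-0.     -0.1451  0.0111] [ 0.5351 -0.5564  0.3419] 19.2417
[348.8, 173.0] 0.85 [-0.0001 -0.1776  0.035 ]
[512.9, 177.3] 0.64 [0.0056 0.0254 0.035 ]
[ 0.4834 -0.2118  0.2175] 20.8
```

View pics/w3.png

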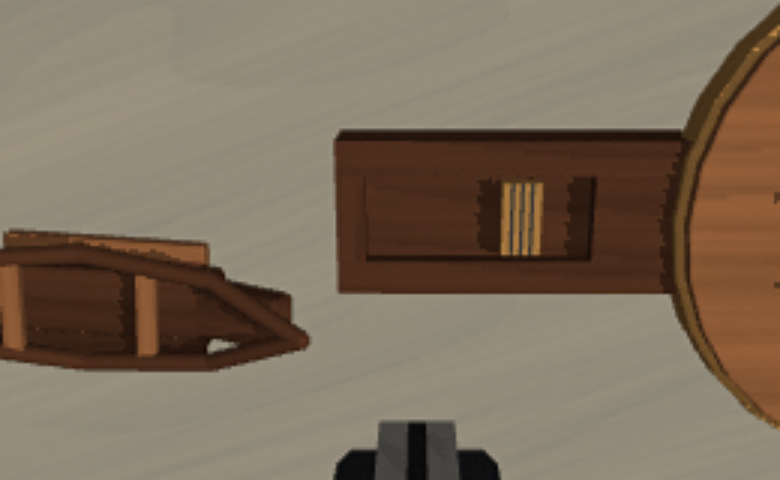

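Still no contact and the slide hasn't moved, although the TCP reads well inside the housing. I go down once more and look from both fixed cameras.

```bash
python3 - <<'E'
from h import *
np.set_printoptions(precision=4,suppress=True)
move_l(tt(0,-.209,.03),velocity=.25)
s=get_state();print(s["position"],s["q"],s["eef_rot"],s["finger_gap"],s["clock"])
a=shot("scene");b=shot("side")
for f in (a,b):print(proj(f,s["position"]),proj(f,tt(0,-.209,.035)))
pa=proj(a,s["position"]).astype(int);pb=proj(b,s["position"]).astype(int)
K=5;o=[]
for f,p in((a,pa),(b,pb)):
    c=f["img"][p[1]-60:p[1]+40,p[0]-40:p[0]+40];c=cv2.resize(c,None,fx=K,fy=K,interpolation=cv2.INTER_CUBIC)
    cv2.drawMarker(c,(40*K,60*K),(0,255,0),0,12,1);o.append(c)
cv2.imwrite("pics/dn.png",np.hstack(o)[:,:,::-1])
w=shot("wrist");cv2.imwrite("pics/dnw.png",w["img"][:,:,::-1])
E
```

```text
[ 0.487  -0.2075  0.0305] [-0.5423  0.4747 -0.4727  0.6229 -0.     -0.214 ] [ 0.5132  3.0988 -0.0004] 0.0005005317881280149 21.7083
[249.1694 208.9261] [248.9771 207.9852]
[328.3678 295.1078] [328.1499 294.1455]
```

View pics/dn.png

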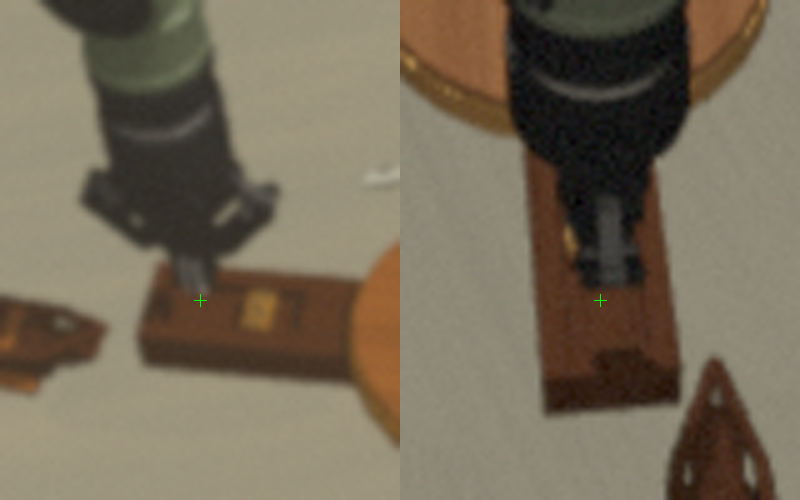

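The fingertips show about 10+ mm above the computed TCP in both views (tips at (195,288) and (607,283), TCP marks at (200,300) and (600,300)). I feel downwards for the true contact.

```bash
python3 - <<'E'
from h import *
np.set_printoptions(precision=4,suppress=True)
inv=lambda p:R.from_euler("z",-YAW).apply(np.array(p)-np.append(C0,0))
print("grip",globals().get("grip_point_offset"))
move_l(tt(0,-.209,.009),velocity=.15)
print("down hit",move_l(tt(0,-.209,-.03),velocity=.04,until_force=4))
s=get_state();print(inv(s["position"]),s["contact_force"],s["clock"])
E
```

```text
grip 0.0187
down hit True
[ 0.0007 -0.2091 -0.0004] [-2.5794  0.4771  7.525 ] 22.6083
```

```bash
python3 - <<'E'
from h import *
np.set_printoptions(precision=4,suppress=True)
inv=lambda p:R.from_euler("z",-YAW).apply(np.array(p)-np.append(C0,0))
z=.0025
move_l(tt(0,-.209,z),velocity=.05)
s=get_state();print(inv(s["position"]),s["contact_force"])
for y in (-.19,-.18,-.17,-.16,-.145):
    h=move_l(tt(0,y,z),velocity=.03,until_force=14)
    s=get_state();print(h,inv(s["position"]),R.from_euler("z",-YAW).apply(s["contact_force"]),s["clock"])
    if h: break
f0=inv(s["position"])
move_l(tt(0,f0[1]-.012,z),velocity=.1)
move_l(tt(0,f0[1]-.012,.10),velocity=.3)
w=shot("wrist")
print(proj(w,s["position"]))
for p,sc in rep(tip_of,"wrist","lock_face"): print(p,sc,inv(atz(w,p,.035)))
cv2.imwrite("pics/w4.png",w["img"][:,:,::-1])
s=get_state();print(s["position"],s["clock"])
E
```

```text
[ 0.0001 -0.209   0.0025] [-0.1143 -0.6308  0.9243]
False [-0.     -0.1899  0.0025] [-0.8025  0.4137  0.3841] 23.6417
False [-0.     -0.1795  0.0025] [-0.3161  0.6002 -0.1132] 24.125
False [ 0.0003 -0.1694  0.0028] [-0.6385  0.2788  2.4854] 24.6083
True [ 0.0006 -0.1665  0.0029] [-0.6968 -2.9134  3.6743] 24.9167
[332.1473 192.2888]
[328.4, 200.9] 0.87 [-0.0018 -0.1709  0.035 ]
[ 0.4953 -0.1779  0.0988] 25.7583
```

View pics/w4.png

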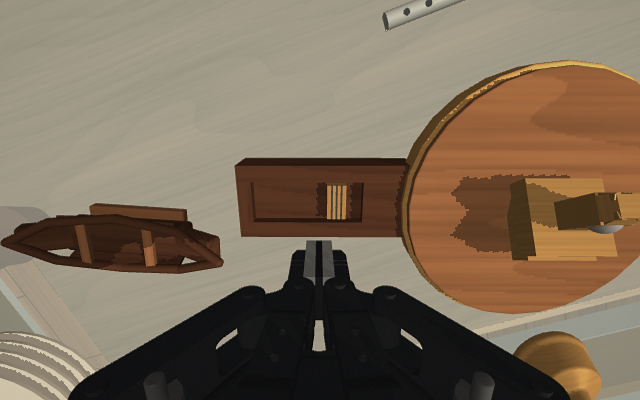

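The slide (327–348 px, slot 252–363 px) is only about half way, at roughly 9 mm. The tip's true height is about 25 mm above the reported TCP. I touch the housing top as a reference, then push again lower.

```bash
python3 - <<'E'
from h import *
np.set_printoptions(precision=4,suppress=True)
inv=lambda p:R.from_euler("z",-YAW).apply(np.array(p)-np.append(C0,0))
F=lambda s:R.from_euler("z",-YAW).apply(s["contact_force"])
move_l(tt(0,-.127,.03),velocity=.3)
print(move_l(tt(0,-.127,-.02),velocity=.05,until_force=4))
s=get_state();print("top",inv(s["position"]),F(s))
move_l(tt(0,-.127,.03),velocity=.3)
move_l(tt(0,-.207,.02),velocity=.3)
print(move_l(tt(0,-.207,-.03),velocity=.05,until_force=4))
s=get_state();print("floor",inv(s["position"]),F(s),s["clock"])
E
```

```text
True
top [ 0.0007 -0.1274  0.0096] [-1.8896 -0.0895  9.5373]
True
floor [ 0.0002 -0.2064 -0.0003] [-1.099   0.2845  7.3669] 27.975
```

```bash
python3 - <<'E'
from h import *
np.set_printoptions(precision=4,suppress=True)
inv=lambda p:R.from_euler("z",-YAW).apply(np.array(p)-np.append(C0,0))
F=lambda s:R.from_euler("z",-YAW).apply(s["contact_force"])
z=.0035
move_l(tt(0,-.207,z),velocity=.05)
move_l(tt(0,-.185,z),velocity=.06)
for y in (-.175,-.165,-.155,-.148):
    h=move_l(tt(0,y,z),velocity=.04,until_force=22)
    s=get_state();print(h,inv(s["position"]),F(s),s["clock"])
    if h: break
move_l(tt(0,inv(s["position"])[1]-.012,z),velocity=.1)
move_l(tt(0,-.18,.10),velocity=.3)
w=shot("wrist")
for p,sc in rep(tip_of,"wrist","lock_face"): print(p,sc,inv(atz(w,p,.035)))
cv2.imwrite("pics/w5.png",w["img"][:,:,::-1])
# slide extent along the slot: brightness along the slot axis
g=cv2.cvtColor(w["img"],cv2.COLOR_RGB2GRAY)
print([(round(y,3),int(np.mean([cv2.getRectSubPix(g,(1,1),tuple(map(float,proj(w,tt(x,y,.035)))))[0,0] for x in(-.006,-.003,0,.003)]))) for y in np.arange(-.185,-.135,.002)],get_state()["clock"])
E
```

```text
False [-0.     -0.1747  0.0035] [-0.1635  0.1636  0.0383] 29.1417
False [-0.0001 -0.1665  0.0035] [ 0.0814 -5.4485 -0.1949] 29.5417
True [-0.0001 -0.1671  0.0035] [ 0.1305 -3.235   2.736 ] 29.7917
[345.0, 204.1] 0.6 [ 0.0012 -0.1595  0.035 ]
[(np.float64(-0.185), 60), (np.float64(-0.183), 60), (np.float64(-0.181), 60), (np.float64(-0.179), 60), (np.float64(-0.177), 60), (np.float64(-0.175), 59), (np.float64(-0.173), 60), (np.float64(-0.171), 57), (np.float64(-0.169), 50), (np.float64(-0.167), 38), (np.float64(-0.165), 38), (np.float64(-0.163), 37), (np.float64(-0.161), 46), (np.float64(-0.159), 139), (np.float64(-0.157), 100), (np.float64(-0.155), 128), (np.float64(-0.153), 91), (np.float64(-0.151), 137), (np.float64(-0.149), 93), (np.float64(-0.147), 136), (np.float64(-0.145), 129), (np.float64(-0.143), 21), (np.float64(-0.141), 59), (np.float64(-0.139), 59), (np.float64(-0.137), 59)] 30.6417
```

The brightness profile puts the slide at -160 to -144 mm: locked. The contacts at top and floor show the real tips 25.4 mm behind the reported TCP. Now I look at the cross from above.

```bash
python3 - <<'E'
from h import *
np.set_printoptions(precision=4,suppress=True)
s=get_state();p=s["position"]
move_l([p[0]-.02,p[1],.31],velocity=.5)
movep([.457,.279,.31],down((.2,.98)))
w=shot("wrist");import pickle;pickle.dump(w,open("wc.pkl","wb"));cv2.imwrite("pics/wc.png",w["img"][:,:,::-1])
print([(p,sc,atz(w,p,.181)) for p,sc in rep(tip_of,"wrist","cross_grip")])
print([(p,sc,atz(w,p,0)) for p,sc in rep(tip_of,"wrist","cross")])
for d in silhouettes("wrist","cross"):
    m=d["mask"];v,u=np.nonzero(m);
    if abs(np.mean(u)-320)<60:
        L=[u[u<=u.min()+2].mean(),v[u<=u.min()+2].mean()];Q=[u[u>=u.max()-2].mean(),v[u>=u.max()-2].mean()]
        A,B=atz(w,L,.118),atz(w,Q,.118);e=B-A
        print(d["score"],d["centre"],m.sum(),L,Q,A,B,np.hypot(*e[:2]),"mid",(A+B)/2,"dir",e[:2]/np.hypot(*e[:2]),(u.min(),u.max(),v.min(),v.max()))
print("drive now",get_state()["clock"],get_state()["q"])
for yaw in(YAW,): 
    ty=np.array([-np.sin(yaw),np.cos(yaw),0]);X=np.array([np.cos(yaw),np.sin(yaw),0]);pz=-.5*X+np.array([0,0,.866])
    M=np.c_[np.cross(ty,-pz),ty,-pz];rv=R.from_matrix(M).as_rotvec()
    for h in(.139,.20,.25): print(h,ik(np.array([.551,-.0105,.074])+pz*h,rv))
E
```

```text
[([416.3, 122.8], 0.93, array([0.4159, 0.3847, 0.181 ])), ([315.2, 182.9], 0.79, array([0.4557, 0.2747, 0.181 ])), ([237.1, 109.9], 0.72, array([0.3686, 0.2156, 0.181 ])), ([50.3, 233.1], 0.7, array([ 0.4527, -0.0253,  0.181 ])), ([324.0, 46.3], 0.62, array([0.3312, 0.3091, 0.181 ]))]
[([259.5, 110.9], 0.69, array([0.3718, 0.2011, 0.    ])), ([324.2, 68.8], 0.62, array([0.3328, 0.3123, 0.    ])), ([390.9, 115.2], 0.58, array([0.4198, 0.4019, 0.    ]))]
0.69 [326.6, 55.2] 2678 [np.float64(305.4146341463415), np.float64(23.4390243902439)] [np.float64(343.42424242424244), np.float64(89.72727272727273)] [0.2955 0.2968 0.118 ] [0.37   0.3253 0.118 ] 0.07980050307724805 mid [0.3328 0.3111 0.118 ] dir [0.9344 0.3562] (np.int64(304), np.int64(345), np.int64(0), np.int64(105))
0.59 [316.9, 167.1] 2670 [np.float64(275.1063829787234), np.float64(168.63829787234042)] [np.float64(356.8139534883721), np.float64(172.4418604651163)] [0.4441 0.2251 0.118 ] [0.4696 0.3246 0.118 ] 0.10267373980802831 mid [0.4569 0.2748 0.118 ] dir [0.2482 0.9687] (np.int64(274), np.int64(358), np.int64(140), np.int64(197))
drive now 33.0917 [ 0.4085  0.2526 -0.0288  1.2895 -0.0001  0.6114]
0.139 [-0.026  -0.1197 -0.9001  0.2867 -0.1496  0.2641]
0.2 [ 0.0043 -0.2442 -0.8406  0.4749 -0.1642  0.291 ]
0.25 [ 0.0336 -0.3278 -0.7775  0.6261 -0.1782  0.3172]
```

View pics/wc.png

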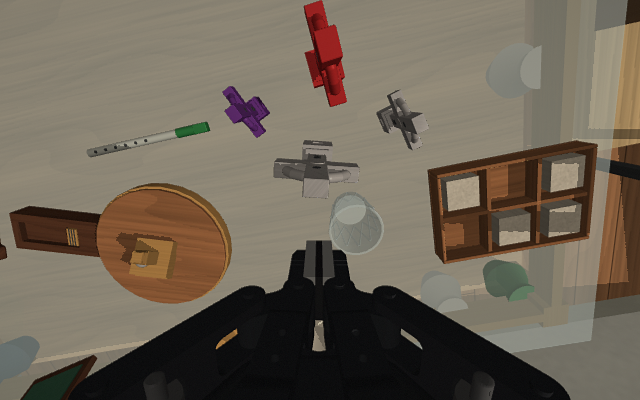

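The picture shows the silver cross at (317,167) with its arms spanning 275–357 px, which measures 103 mm as it should. Its centre is (0.456, 0.275) and its width direction (0.25, 0.97). I grasp it across its width, lift it and stage it above the post.

```bash
cat >> h.py <<'E'
D=np.array([.551,-.010,.074]);L=.139
TY=np.array([-np.sin(YAW),np.cos(YAW),0]);PX=np.array([np.cos(YAW),np.sin(YAW),0])
PZ=-.5*PX+np.array([0,0,np.sqrt(.75)]);PXU=np.cross(TY,PZ)
PM=np.c_[np.cross(TY,-PZ),TY,-PZ];PR=R.from_matrix(PM).as_rotvec()
def at(h,dx=0,dy=0): return D+PZ*(h+L)+PXU*dx+TY*dy
E
python3 - <<'E'
from h import *
np.set_printoptions(precision=4,suppress=True)
rv=down((.248,.969));c=[.4563,.2748]
let_go()
movep([*c,.21],rv)
print("hit",move_l([*c,L],velocity=.12,until_force=6))
s=get_state();print(s["position"],s["contact_force"])
grab(110)
s=get_state();print("gap",s["finger_gap"],s["grasp_force"],s["clock"])
if .15<s["finger_gap"]<.5:
    f0=s["contact_force"]
    move_l([*c,L+.13],velocity=.25)
    s=get_state();print("gap",s["finger_gap"],s["contact_force"]-f0,s["clock"])
    movep(at(.085),PR)
    s=get_state();print("gap",s["finger_gap"],s["contact_force"],s["clock"],s["position"]-at(.085))
    a=shot("scene");pa=rep(tip_of,"scene","cross");b=shot("side");pb=rep(tip_of,"side","cross")
    e=D+PZ*.085;print(e,proj(a,e),proj(b,e),pa,pb)
E
```

```text
hit False
[0.4573 0.2753 0.1402] [0.6553 0.0985 0.2997]
gap 0.29049791783748435 108.85559320449829 35.6833
gap 0.2890659360562266 [-1.5115 -0.7251 -9.1573] 36.35
gap 0.29338303923995684 [ 0.4865 -0.9069 -4.6378] 37.3167 [ 0.0001  0.0005 -0.0005]
[0.5108 0.0037 0.1476] [312.024  180.4303] [301.6445 198.1288] [([381.9, 159.8], 0.68), ([311.8, 181.3], 0.67), ([413.3, 173.7], 0.63), ([357.0, 170.4], 0.63), ([312.4, 220.2], 0.27)] [([237.7, 204.5], 0.93), ([302.8, 198.2], 0.78), ([238.2, 159.4], 0.73), ([217.0, 182.7], 0.62)]
```

The gap fits 26 mm, and the foot appears within a pixel of the prediction in both cameras. Now I insert it along the post.

```bash
python3 - <<'E'
from h import *
np.set_printoptions(precision=4,suppress=True)
B=np.c_[PXU,TY,PZ]
def st(t):
    s=get_state();print(t,"pos",(s["position"]-at(0))@B,"F",s["contact_force"]@B,"M",s["wrist_torque"]@B,"gap",round(s["finger_gap"],3),round(s["clock"],2))
move_l(at(.048),velocity=.12);st("pre")
for h in (.036,.027):
    r=move_l(at(h),velocity=.05,until_force=15);st(f"{h} {r}")
    if r: break
E
```

```text
pre pos [-0.0005  0.0001  0.0478] F [-2.6006  0.1133 -4.5879] M [0.0243 1.2257 0.0202] gap 0.289 37.98
0.036 False pos [-0.0003 -0.0001  0.0359] F [-2.9264  0.1555 -5.144 ] M [0.029  1.2261 0.0506] gap 0.289 38.37
0.027 False pos [-0.      0.0001  0.0268] F [-3.0817  0.5036 -4.318 ] M [ 0.2017  1.2289 -0.0238] gap 0.291 38.7
```

```bash
cat > ins.py <<'E'
from h import *
np.set_printoptions(precision=4,suppress=True)
B=np.c_[PXU,TY,PZ]
def st(t):
    s=get_state();print(t,"pos",(s["position"]-at(0))@B,"F",s["contact_force"]@B,"M",s["wrist_torque"]@B,"gap",round(s["finger_gap"],3),round(s["clock"],2))
for h in (.018,.01,.004,-.006):
    r=move_l(at(h),velocity=.04,until_force=40);st(f"{h} {r}")
    if r: break
E
python3 ins.py
```

```text
0.018 False pos [-0.      0.0002  0.0177] F [-1.3674  1.4217 -9.9941] M [0.6096 0.7892 0.0628] gap 0.287 39.08
0.01 False pos [-0.      0.0002  0.0097] F [-2.133   2.2629 -8.7594] M [0.7246 0.7865 0.1244] gap 0.289 39.42
0.004 False pos [0.     0.0002 0.0037] F [-1.1951  2.6371 -9.6448] M [0.8857 0.7742 0.0992] gap 0.288 39.73
-0.006 True pos [ 0.0001  0.0005 -0.0002] F [-0.6859  0.2999  1.8637] M [0.1713 0.1065 0.0152] gap 0.292 39.95
```

```bash
python3 - <<'E'
from h import *
np.set_printoptions(precision=4,suppress=True)
B=np.c_[PXU,TY,PZ]
def st(t):
    s=get_state();print(t,"pos",(s["position"]-at(0))@B,"F",s["contact_force"]@B,"gap",round(s["finger_gap"],3),round(s["clock"],2))
r=move_l(at(-.008),velocity=.03,until_force=50);st(f"press {r}")
let_go();st("open")
move_l(at(.09),velocity=.2);st("back")
a=shot("scene");pa=rep(tip_of,"scene","cross");ga=rep(tip_of,"scene","cross_grip");b=shot("side");pb=rep(tip_of,"side","cross");gb=rep(tip_of,"side","cross_grip")
for e in(D,D+PZ*.181): print(e,proj(a,e),proj(b,e))
print(pa,pb,"\n",ga,gb)
cv2.imwrite("pics/end_side.png",b["img"][:,:,::-1])
E
```

```text
press True pos [ 0.0015  0.0015 -0.0004] F [-2.1871  1.2621  8.9989] gap 0.288 40.16
open pos [-0.001   0.0013 -0.0013] F [ 1.0827 -0.3162 -0.2505] gap 1.001 40.77
back pos [-0.0001  0.      0.0897] F [-0.479   1.1823 -1.0339] gap 0.997 41.38
[ 0.551 -0.01   0.074] [310.8121 205.4018] [319.4997 216.668 ]
[0.4653 0.0192 0.2308] [313.4639 150.7591] [279.0277 174.6458]
[([386.0, 158.7], 0.93), ([357.6, 171.5], 0.71), ([410.1, 175.0], 0.67), ([307.5, 205.3], 0.55)] [([217.7, 182.1], 0.92), ([239.8, 204.9], 0.68), ([238.4, 158.4], 0.62), ([320.3, 216.8], 0.57)] 
 [([316.2, 149.2], 0.81), ([357.9, 147.3], 0.74), ([418.9, 145.9], 0.66), ([388.4, 123.8], 0.64)] [([201.3, 136.9], 0.89), ([275.4, 172.7], 0.76), ([226.7, 171.7], 0.58)]
```

```bash
python3 -c "
from cell import *
print(sign_off(), get_state()['clock'])"
```

```text
the job is handed in; nothing more can be done
the job is handed in; nothing more can be done
```

The lock slide is at its end stop and the silver cross is released on the leaning post, pressed to a hard stop within 0.5 mm of the predicted seat; I could not read the ball click directly, and I handed in at about 41 s.

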